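# Demagnetise the pin vise

## Task

The brass pin vise has become magnetised. Take it from the tool caddy and lower it gently, without letting it drop, upright into the well of the blue demagnetiser until it stands on the bottom, and let go of it; only then twist the red spring-return knob clockwise as far as it goes, hold it there for a good second and release it so that it springs back. Leave the pin vise standing in the well and all the other tools and things where they are.

Things in the scene. Friction and masses are not known exactly. Their poses are not given: they have to be found in the camera images.
- pin_vise: the tool to treat: a brass rod-shaped pin vise with dark knurling bands, standing upright in one of the caddy's three slots; 132 mm long, 16 mm diameter, narrowing to 12 mm over its lowest 26 mm (the foot); a groove of 10 mm diameter lies 119 to 122 mm above the foot. Origin: centre of the foot's underside; z runs up along the tool. About 60 g
- caddy: fixed black tool caddy: a rack block 50 (x) by 190 (y) by 60 mm high, centred on the origin, with three round slots 22 mm wide, 48 mm deep at y = -60, 0, +60 mm; behind it (x = 25 to 95 mm) an open tray 40 mm high. Origin: centre of the rack's underside, on the table; x away from the robot at yaw 0, z up. Which tool stands in which slot varies
- demag: fixed blue demagnetiser, a box 130 mm (x) by 250 mm (y) by 80 mm high; origin: centre of its underside, on the table; x away from the robot at yaw 0, z up. On its flat top: the well at y = -65 mm and the red knob at y = +65 mm. It may stand on the robot's left or right, the caddy on the other side
- well (a point): centre of the mouth of the demagnetiser's well, on its top face: a round bore 22 mm wide with a 3 mm chamfer, 60 mm deep, flat bottom, framed by a yellow square of 44 mm. Axes as demag
- knob_grip (a point): on the red knob's axis, 30 mm above the demagnetiser's top, a good TCP height. The grip is a red bar 64 mm long, 14 mm thick, from 10 to 44 mm above the demagnetiser's top, on a black disc of 60 mm diameter; the point's x axis lies along the bar (along the demagnetiser's x at rest) and turns with it
- start_knob (a joint): angle of the red spring-return knob about its vertical axis (rad): 0 at rest, grows clockwise seen from above, stop at 1.2. The spring pulls it back with about 0.05 N m at rest and 0.2 N m at the stop
- tweezer: steel tweezer standing in a slot of the caddy, 132 mm high, 10 mm wide; origin: centre of its foot. Leave alone
- probe: green-handled hook probe standing in a slot of the caddy, handle (14 mm diameter, 90 mm) down, thin steel hook up, 137 mm high; origin: centre of its foot. Leave alone
- tin: closed aluminium tin, 67 x 102 x 24 mm, lying on the robot's side of the caddy; origin: centre of its underside. Leave alone
- jar: amber jar, 60 mm diameter, 75 mm high, at the robot's right (-y) side of the table; origin: centre of its underside. Leave alone
- bottle: blue bottle, 56 mm diameter, 120 mm high, at the robot's left side of the table; origin: centre of its underside. Leave alone
- screwdriver: screwdriver 170 mm long lying at the far edge. Leave alone
- magnifier: clear dome magnifier, 68 mm diameter, 42 mm high, at the far edge; origin: centre of its underside. Leave alone

How it is judged:
By the outcome, as a careful person would: the job done as asked, in the order asked, and still so for the second after the job is handed in, with the robot touching nothing.
It also fails if it takes over 53 s, if anything falls off the work surface, if the arm or the gripper's body presses on something with over 40 N, if the wrist force passes 120 N, or if a joint passes its speed limit or range.

## Robot

A 6-joint arm with a two-finger parallel gripper is mounted at the origin on the work surface. World frame = base frame: x ahead of the robot, y to its left, z up, the work surface at z = 0. Lengths are in m, angles in degrees, forces in N, time in s.
With the tool pointing down it reaches from about 0.4 to 0.825 m from the base axis. Payload 7 kg.
Tool frame: the origin (TCP) lies between the finger pads, 19 mm behind the fingertips; this is the grasp point; z points along the fingers, y is the line along which they close (so a half turn about z gives the same grasp; the last joint's range is limited). The gripper opens to 88 mm and grips with 3 to 60 N. Pads are 19 mm wide; open, the fingers measure 130 mm over their backs; the gripper's body (78 mm by 193 mm) begins 47 mm behind the grasp point.
Start: joints at [82.684, 20.546, 0.682, 0, -70.136, -16.507], TCP at [0.273, 0.617, 0.245] pointing down, gripper open.
Joint ranges: [-176.03, 176.03], [-82.01, 121.73], [-58.28, 71.71], [-173.87, 95.51], [-174.79, -0.11], [-173.66, 173.66]. Speed limits (degrees/s): [136.94, 136.94, 172.46, 180, 180, 180].

## Interface

Orientations are given as [roll, pitch, yaw] about the fixed x, y, z axes, in that order (R = Rz(yaw) Ry(pitch) Rx(roll)).
In Python, from plant import r, capture, close_job, search_frame, outline_of gives the robot as it stands.
- The arm moves only by the shell command python3 -m creep 'ROWS' [FORCE]. ROWS is JSON, a list of rows, each a list of 7 numbers: the finger opening in mm, from 0 to 87.6, then the shift along the world's x, y, z in units of 25 mm (1.0 is 25 mm), then the turn, a rotation vector about the world's x, y, z in degrees. In form: [[hand, x, y, z, ax, ay, az], ...]. A call has 1 to 8 rows; each row shifts and turns the commanded pose from where the row before left it; what a row does not reach is not made up. A row lasts 1/12 s, in which the tool goes at most 41.7 mm and 7.16 degrees, less where a joint would pass 70% of its speed; a pose out of reach is approached as far as the arm can. A call is refused whole if a number of a shift passes 1 or a number of a turn 7.16, either way. A call with a gripper value outside its range is refused whole. The fingers move at their own pace and stop on an object; FORCE is the grip in N (left out, the last holds). Time passes only in rows, so rows that do not move let the fingers close. It gives the time, the measured TCP pose, the force, the opening and the grip force at its end, in the units of the state.
- r.get_state(): the state, without advancing time (a new reading comes with each control period).
- capture(name): name is "side" or "top" or "wrist"; returns a dict with "frame" (400x640x3 uint8, red, green, blue), "K" (3x3 intrinsics, pixels), "origin" and "rotation" of the camera in the world. Camera axes: x right, y down, z forward; pixel columns grow to the right and rows downward; lengths in m; the calibration is good to about 2 mm. The wrist camera is an equidistant fisheye: a pixel r from the principal point sees the ray r / f radians off the axis. A picture is of the moment at which its call begins. There is no depth.
- close_job(): hands the job in; it is judged then, once.
Trained networks look in a picture, given as the dict that the camera call returned (one of the last four; its "shot" number tells which), for a name from the list of things; names that differ only in an ending like _2 or _b are one class to them, and where a whole thing is asked for, a point or a joint stands for the part that bears it (a point fixed in the world has none). Each returns a list of dicts, best first, with "conf" (0 to 1); they miss things now and then, are a little off and sometimes report something else, mostly with a low value. They report only what shows in the picture. A call takes as long as a camera call.
- search_frame(picture, target): "bbox" ([left, top, right, bottom] in pixels, round what is visible of it).
- outline_of(picture, target): "region" (400x640 bool, what is visible of it) and "bbox" ([left, top, right, bottom] in pixels, round what is visible of it).
The state is a dict: "time_s": time; "joints": joint angles; "qd": joint speeds; "joint_torque": joint torques, N m; "tcp_pos": TCP position; "eef_rot": TCP orientation; "contact_force": force on the tool from outside, world axes, zero at the start; "moment": the same for the moment, N m; "gripper_width": finger opening in m; "gripper_force": force on a finger pad.
Only numpy, scipy, OpenCV 4.12 (cv2) and the standard library are available. Lean on these libraries where they do the work, as an engineer would, in place of code of your own. Each camera call takes 0.05 s, during which the arm holds its last target. There are 200 camera calls.

## Working session

There is one attempt and no reset: what is moved stays moved. The work goes in short steps, Python scripts to look and compute and a shell command to move; the robot and the scene stay as the last step left them, time stands still between calls to the robot, and variables do not carry over. Pictures are saved under pics/ and viewed, at most 11 in all, crops included, and the job is handed in when it is done.

```bash
mkdir -p pics; cat > h.py <<'E'
import numpy as np, cv2
from plant import r, capture, close_job, search_frame, outline_of
def ray(p,u,v):
    K=np.array(p["K"]);x=(u-K[0,2])/K[0,0];y=(v-K[1,2])/K[1,1]
    d=np.array([x,y,1.]);return np.array(p["rotation"])@d
def onplane(p,u,v,z):
    d=ray(p,u,v);o=np.array(p["origin"]);return o+d*(z-o[2])/d[2]
def proj(p,X):
    c=np.array(p["rotation"]).T@(np.array(X)-np.array(p["origin"]));K=np.array(p["K"])
    return K[0,0]*c[0]/c[2]+K[0,2],K[1,1]*c[1]/c[2]+K[1,2]
def save(p,n): cv2.imwrite("pics/"+n,p["frame"][:,:,::-1])
E
python3 - <<'E'
from h import *
np.set_printoptions(precision=3,suppress=True)
for n in("side","top"):
    p=capture(n);save(p,n+"1.png");print(n,p["origin"],p["rotation"],p["K"])
    for t in("pin_vise","caddy","demag","well","start_knob","tweezer","probe"):
        print(t,[(np.round(d["bbox"]),round(d["conf"],2)) for d in search_frame(p,t)[:2]])
print({k:v for k,v in r.get_state().items()})
E
```

```text
side [-0.311 -0.909  1.263] [-132.465    0.326  -45.566] [[504.519   0.    316.538]
 [  0.    504.519 203.953]
 [  0.      0.      1.   ]]
pin_vise [(array([305., 261., 335., 287.]), 0.52), (array([349., 233., 352., 252.]), 0.4)]
caddy [(array([321., 226., 395., 279.]), 0.61), (array([303., 260., 340., 287.]), 0.29)]
demag [(array([240., 163., 309., 221.]), 0.74)]
well [(array([240., 158., 308., 223.]), 0.62)]
start_knob [(array([254., 162., 271., 178.]), 0.57)]
tweezer [(array([363., 239., 366., 253.]), 0.64)]
probe []
top [ 0.519 -0.017  1.403] [-176.349    1.319  -90.305] [[423.827   0.    315.345]
 [  0.    423.827 207.972]
 [  0.      0.      1.   ]]
pin_vise [(array([382., 222., 394., 231.]), 0.47), (array([361., 249., 392., 274.]), 0.2)]
caddy [(array([352., 196., 415., 238.]), 0.6), (array([386., 226., 393., 230.]), 0.26)]
demag [(array([217., 192., 298., 238.]), 0.68)]
well [(array([214., 190., 298., 240.]), 0.65)]
start_knob []
tweezer [(array([402., 226., 413., 229.]), 0.42)]
probe []
{'time_s': 0.8, 'joints': array([ 82.683,  20.542,   0.681,  -0.001, -70.137, -16.508]), 'qd': array([ 0.062,  0.072,  0.   ,  0.007, -0.022,  0.052]), 'joint_torque': array([  0.001, -58.229,  29.329,   7.002,   0.013,  -0.   ]), 'tcp_pos': array([0.273, 0.617, 0.245]), 'eef_rot': array([-179.999,    0.001,  -23.825]), 'contact_force': array([0.84 , 0.277, 0.116]), 'moment': array([-0.017, -0.022,  0.018]), 'gripper_force': 0.0, 'gripper_width': 0.08754514974608764}
```

View pics/top1.png

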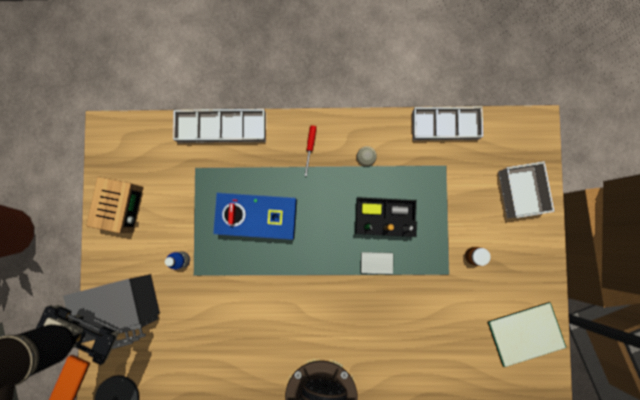

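View pics/side1.png

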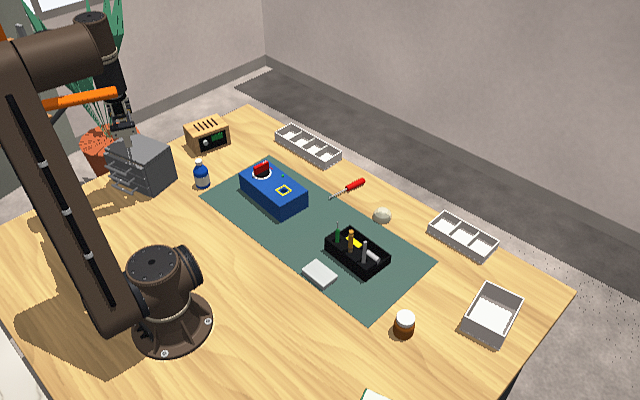

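The top picture shows the demagnetiser at the left, with the knob near (234,213) and the yellow well frame near (275,217). The caddy is at the right (385,218), and the brass tool is in its middle slot near (390,228). The side picture agrees: brass is in the middle at (350,240), the green probe at (338,233) and the tweezer at (364,247).

```bash
sed -i 's/^from plant/from scipy.spatial.transform import Rotation as Ro\nfrom plant/; s/np.array(p\["rotation"\])/Rm(p)/g' h.py; cat >> h.py <<'E'
def Rm(p): return Ro.from_euler("xyz",p["rotation"],degrees=True).as_matrix()
E
python3 - <<'E'
from h import *
np.set_printoptions(precision=4,suppress=True)
t=capture("top");s=capture("side")
def rect(m):
    return cv2.minAreaRect(np.argwhere(m)[:,::-1].astype(np.float32))
def hsv(p): return cv2.cvtColor(p["frame"],cv2.COLOR_RGB2HSV)
for n,p in(("top",t),("side",s)):
    H=hsv(p);b=(215,190,300,242) if n=="top" else (238,155,312,225)
    M=np.zeros((400,640),bool);M[b[1]:b[3],b[0]:b[2]]=1
    yel=M&(H[...,0]>20)&(H[...,0]<35)&(H[...,1]>130)&(H[...,2]>110)
    q=np.argwhere(yel).astype(float);c=(q.max(0)+q.min(0))/2;m=q.mean(0)
    print(n,"well",onplane(p,m[1],m[0],.08),m,len(q))
    red=M&((H[...,0]<8)|(H[...,0]>172))&(H[...,1]>150)&(H[...,2]>90)
    rr=rect(red);print("knob",onplane(p,*rr[0],.124),rr)
H=hsv(t)
o=outline_of(t,"demag")[0]
rr=rect(o["region"]);print(rr);print("demag corners z=.08",[onplane(t,*c,.08)[:2] for c in cv2.boxPoints(rr)])
o=outline_of(t,"caddy")[0]
rr=rect(o["region"]);print(rr);print("caddy corners z=.05",[onplane(t,*c,.05)[:2] for c in cv2.boxPoints(rr)])
for p in(t,s):
  for d in outline_of(p,"pin_vise")[:2]: print("pv",d["bbox"],d["conf"],d["region"].sum())
a=cv2.resize(t["frame"][185:245,345:425],(640,480),interpolation=cv2.INTER_NEAREST)
cv2.imwrite("pics/ct.png",a[:,:,::-1])
a=cv2.resize(s["frame"][215:285,315:400],(680,560),interpolation=cv2.INTER_NEAREST)
cv2.imwrite("pics/cs.png",a[:,:,::-1])
E
```

```text
top well [0.5768 0.1414 0.08  ] [216.7966 274.4746] 59
knob [0.5859 0.2697 0.124 ] ((230.5736083984375, 213.4695587158203), (5.628516674041748, 19.23670196533203), 4.085616588592529)
side well [0.5773 0.1371 0.08  ] [190.087  283.4565] 46
knob [0.5752 0.249  0.124 ] ((261.5172424316406, 167.20689392089844), (8.928838729858398, 16.807226181030273), 66.80140686035156)
((255.09640502929688, 215.0062255859375), (81.12166595458984, 43.200504302978516), 3.6913859844207764)
demag corners z=.08 [array([0.5243, 0.3337]), array([0.6599, 0.3263]), array([0.6415, 0.0707]), array([0.5066, 0.0797])]
((386.2070617675781, 216.15274047851562), (61.31148147583008, 37.386207580566406), 2.726310968399048)
caddy corners z=.05 [array([ 0.5238, -0.1109]), array([ 0.643 , -0.1179]), array([ 0.6322, -0.3126]), array([ 0.5135, -0.3045])]
pv [349.4, 231.6, 354.3, 252.4] 0.51 107
```

View pics/ct.png

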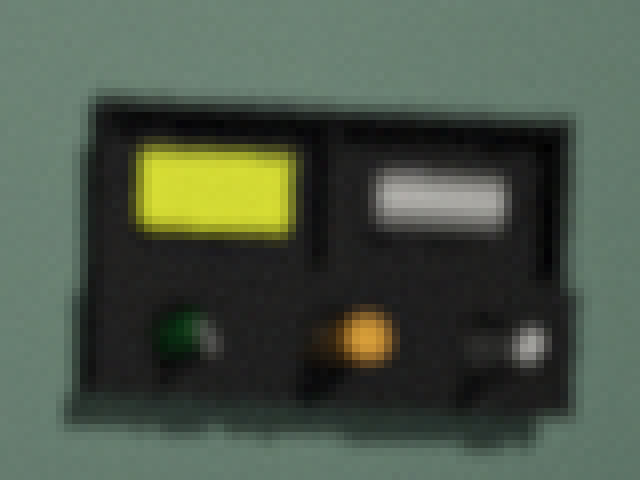

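View pics/cs.png

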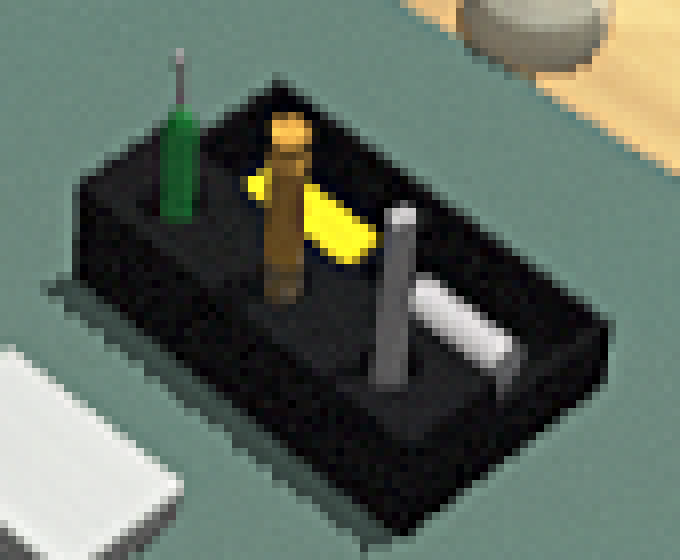

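The top crop shows the brass tip near crop (370,337), which is pixel (391,227) in the full picture. The side crop shows its top near (291,130), or (351.4,231.2), in the middle slot between the probe and the tweezer.

```bash
python3 - <<'E'
from h import *
np.set_printoptions(precision=4,suppress=True)
t=capture("top");s=capture("side")
print(onplane(t,390.9,226.7,.144),onplane(s,351,230.8,.144))
print("rack front/caddy foot in side ", onplane(s,350.2,252.2,.06))
E
```

```text
[ 0.5426 -0.2115  0.144 ] [ 0.5438 -0.212   0.144 ]
rack front/caddy foot in side  [ 0.5344 -0.2214  0.06  ]
```

```bash
python3 -m creep '[[87.5,0.3,-1,0,0,0,-7],[87.5,0.3,-1,0,0,0,-7],[87.5,0.3,-1,0,0,0,-7],[87.5,0.3,-1,0,0,0,-7],[87.5,0.3,-1,0,0,0,-7],[87.5,0.3,-1,0,0,0,-7],[87.5,0.3,-1,0,0,0,-7],[87.5,0.3,-1,0,0,0,-7]]'
```

```text
time_s: 1.87
tcp_pos: [0.3329, 0.4162, 0.2455]
eef_rot: [-180.0, 0.0, -80.2]
contact_force: [0.4, 0.6, -0.4]
gripper_width: 0.0876
gripper_force: 0.0
```

```bash
python3 -m creep '[[87.5,0.7,-1,0,0,0,-7],[87.5,0.7,-1,0,0,0,-6],[87.5,0.7,-1,0,0,0,0],[87.5,0.7,-1,0,0,0,0],[87.5,0.7,-1,0,0,0,0],[87.5,0.7,-1,0,0,0,0],[87.5,0.7,-1,0,0,0,0],[87.5,0.7,-1,0,0,0,0]]'
python3 - <<'E'
from h import *
p=capture("wrist");save(p,"w1.png");print(p["origin"],p["rotation"],p["K"]);np.save("w1.npy",p,allow_pickle=True)
E
```

```text
time_s: 2.53
tcp_pos: [0.4733, 0.2162, 0.2457]
eef_rot: [-180.0, 0.0, -92.8]
contact_force: [0.2, 0.3, -0.1]
gripper_width: 0.0872
gripper_force: 0.0
[0.47065126 0.15031493 0.38537465] [1.65612140e+02 6.72413523e-02 1.77152338e+02] [[309.70691629   0.         318.38299424]
 [  0.         309.70691629 199.56303936]
 [  0.           0.           1.        ]]
```

View pics/w1.png

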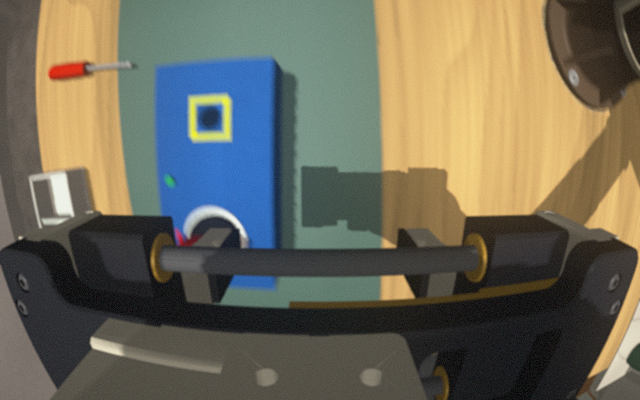

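```bash
python3 -m creep '[[87.5,0.2,-1,0,0,0,0],[87.5,0.2,-1,0,0,0,0],[87.5,0.2,-1,0,0,0,0],[87.5,0.2,-1,0,0,0,0],[87.5,0.2,-1,0,0,0,0],[87.5,0.2,-1,0,0,0,0],[87.5,0.2,-1,0,0,0,0],[87.5,0.2,-1,0,0,0,0]]'
```

```text
time_s: 3.25
tcp_pos: [0.5128, 0.0163, 0.2457]
eef_rot: [-180.0, 0.0, -92.8]
contact_force: [0.6, -0.3, -0.1]
gripper_width: 0.0874
gripper_force: 0.0
```

The wrist picture shows the well frame centred near (210,118) and its dark bore near (209,117). The knob is partly hidden by the finger.

```bash
python3 -m creep '[[87.5,0.2,-0.9,0,0,0,0],[87.5,0.2,-0.9,0,0,0,0],[87.5,0.2,-0.9,0,0,0,0],[87.5,0.2,-0.9,0,0,0,0],[87.5,0.2,-0.9,0,0,0,0],[87.5,0.1,-0.5,0,0,0,0],[87.5,0.1,-0.4,0,0,0,0],[87.5,0,0,0,0,0,0]]'
cat >> h.py <<'E'
def wplane(p,u,v,z):
    K=np.array(p["K"]);x=(u-K[0,2])/K[0,0];y=(v-K[1,2])/K[1,1];th=np.hypot(x,y)
    d=Rm(p)@np.array([np.sin(th)*x/th,np.sin(th)*y/th,np.cos(th)])
    o=np.array(p["origin"]);return o+d*(z-o[2])/d[2]
def wproj(p,X):
    c=Rm(p).T@(np.array(X)-np.array(p["origin"]));K=np.array(p["K"])
    th=np.arctan2(np.hypot(c[0],c[1]),c[2]);f=K[0,0]*th/np.hypot(c[0],c[1]);return K[0,2]+f*c[0],K[1,2]+f*c[1]
E
python3 - <<'E'
from h import *
np.set_printoptions(precision=4,suppress=True)
q=np.load("w1.npy",allow_pickle=True).item()
H=cv2.cvtColor(q["frame"],cv2.COLOR_RGB2HSV)
Y=((H[...,0]>20)&(H[...,0]<35)&(H[...,1]>130)&(H[...,2]>110)).astype(np.uint8);Y[:,:170]=0;Y[:,250:]=0;Y[170:]=0
b=cv2.boundingRect(cv2.findNonZero(Y));rr=cv2.minAreaRect(cv2.findNonZero(Y));print(b,rr)
print("well",wplane(q,*rr[0],.08),[wplane(q,*c,.08)[:2] for c in cv2.boxPoints(rr)])
p=capture("wrist");save(p,"w2.png");np.save("w2.npy",p,allow_pickle=True)
print([(d["bbox"],d["conf"]) for d in search_frame(p,"pin_vise")])
print("expected",wproj(p,[.543,-.212,.144]),wproj(p,[.543,-.212,.06]))
E
```

```text
time_s: 3.92
tcp_pos: [0.5429, -0.1188, 0.2452]
eef_rot: [180.0, -0.0, -92.9]
contact_force: [-0.5, 0.5, -0.1]
gripper_width: 0.0876
gripper_force: 0.0
(191, 98, 38, 40) ((209.5, 117.5), (39.0, 37.0), 90.0)
well [0.5811 0.1371 0.08  ] [array([0.6004, 0.1144]), array([0.5599, 0.1194]), array([0.5627, 0.159 ]), array([0.6037, 0.155 ])]
[([300.2, 77.6, 323.1, 106.5], 0.9), ([121.5, 132.9, 167.3, 187.7], 0.28)]
expected (np.float64(313.0151257256787), np.float64(87.0788555755493)) (np.float64(314.4371505343314), np.float64(96.06172643281727))
```

View pics/w2.png

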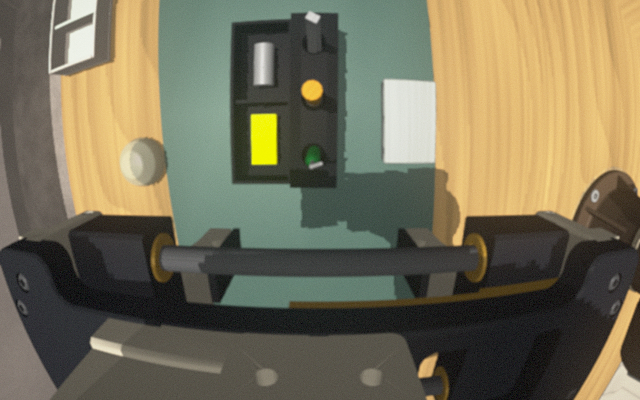

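The pin vise top shows at (312.5,92), with the tweezer above it and the probe below. I'm going straight to it, closing along x.

```bash
python3 - <<'E'
from h import *
np.set_printoptions(precision=4,suppress=True)
p=np.load("w2.npy",allow_pickle=True).item()
H=cv2.cvtColor(p["frame"],cv2.COLOR_RGB2HSV)
Y=((H[...,0]>12)&(H[...,0]<28)&(H[...,1]>130)&(H[...,2]>150)).astype(np.uint8);Y[:,:295]=0;Y[:,330:]=0;Y[110:]=0;Y[:70]=0
(c,rad)=cv2.minEnclosingCircle(cv2.findNonZero(Y));print(c,rad,wplane(p,*c,.144))
E
python3 -m creep '[[70,0,-0.7,0,0,0,0],[70,0,-0.9,0,0,0,0],[70,0,-0.9,-0.3,0,0,0],[70,0,-0.7,-0.8,0,0,0],[70,0,-0.3,-0.9,0,0,0],[70,0,-0.1,-0.9,0,0,0],[70,0,0,-0.6,0,0,0],[70,0,0,-0.2,0,0,0]]' 10
```

```text
(311.52984619140625, 89.8432846069336) 10.69007396697998 [ 0.5442 -0.2099  0.144 ]
time_s: 4.68
tcp_pos: [0.5412, -0.2066, 0.1503]
eef_rot: [179.8, 0.0, -92.8]
contact_force: [-1.1, 0.1, -0.7]
gripper_width: 0.0702
gripper_force: 0.0
```

```bash
python3 -m creep '[[70,0.03,-0.08,-0.5,0,0,0],[60,0,0,-0.6,0,0,0],[50,0,0,-0.4,0,0,0],[40,0,0,-0.1,0,0,0],[30,0,0,0,0,0,0],[22,0,0,0,0,0,0],[18,0,0,0,0,0,0],[10,0,0,0,0,0,0]]' 12
```

```text
time_s: 5.35
tcp_pos: [0.544, -0.2095, 0.1138]
eef_rot: [-179.9, -0.0, -92.8]
contact_force: [-0.2, -0.8, -0.5]
gripper_width: 0.0287
gripper_force: 0.0
```

```bash
python3 -m creep '[[5,0,0,0,0,0,0],[5,0,0,0,0,0,0],[5,0,0,0,0,0,0],[5,0,0,0,0,0,0],[5,0,0,0,0,0,0]]' 20
```

```text
time_s: 5.77
tcp_pos: [0.5437, -0.2096, 0.1133]
eef_rot: [-180.0, -0.0, -92.8]
contact_force: [0.5, 0.1, 4.7]
gripper_width: 0.0156
gripper_force: 20.0
```

```bash
python3 -m creep '[[5,0,0,0.3,0,0,0],[5,0,0,0.7,0,0,0],[5,0,0,1,0,0,0],[5,0,0,1,0,0,0],[5,0,0,1,0,0,0],[5,0,0,1,0,0,0],[5,0,0,1,0,0,0],[5,0,0.2,0.6,0,0,0]]' 25
python3 - <<'E'
from h import *
p=capture("side");save(p,"s3.png")
print([(d["bbox"],d["conf"]) for d in search_frame(p,"pin_vise")], proj(p,[.543,-.211,.297]),proj(p,[.543,-.211,.165]))
E
```

```text
time_s: 6.43
tcp_pos: [0.5439, -0.2052, 0.2812]
eef_rot: [-179.8, -0.0, -92.8]
contact_force: [1.5, -1.1, -0.1]
gripper_width: 0.0159
gripper_force: 25.0
[([253.9, 160.6, 271.8, 178.7], 0.21)] (np.float64(352.6998820036066), np.float64(193.7334379574324)) (np.float64(350.86749595811995), np.float64(225.98062979602864))
```

```bash
python3 -m creep '[[5,0.05,0.5,0,0,0,0],[5,0.15,0.9,0,0,0,0],[5,0.2,1,0,0,0,0],[5,0.2,1,0,0,0,0],[5,0.2,1,0,0,0,0],[5,0.2,1,0,0,0,0],[5,0.2,1,0,0,0,0],[5,0.2,1,0,0,0,0]]'
```

```text
time_s: 7.2
tcp_pos: [0.5777, -0.0179, 0.2767]
eef_rot: [179.9, -0.0, -92.8]
contact_force: [0.1, -1.2, -0.8]
gripper_width: 0.0155
gripper_force: 25.0
```

```bash
python3 -m creep '[[5,0.1,1,0,0,0,0],[5,0.1,1,0,0,0,0],[5,0,1,0,0,0,0],[5,0,1,-0.2,0,0,0],[5,0,1,-0.4,0,0,0],[5,0,0.8,-0.6,0,0,0],[5,0,0.4,-0.8,0,0,0],[5,0,0,-0.6,0,0,0]]'
python3 -m creep '[[5,0,0,0,0,0,0],[5,0,0,0,0,0,0]]'
python3 - <<'E'
from h import *
st=r.get_state();print(st["tcp_pos"])
for n in("side","top"):
    p=capture(n);save(p,n+"4.png")
    b=(290,200) if n=="side" else (275,217)
    a=cv2.resize(p["frame"][b[1]-75:b[1]+15,b[0]-40:b[0]+40] if n=="side" else p["frame"][b[1]-40:b[1]+40,b[0]-40:b[0]+40],(400,450 if n=="side" else 400),interpolation=cv2.INTER_NEAREST)
    cv2.imwrite(f"pics/c4{n}.png",a[:,:,::-1])
    if n=="side":
        f=st["tcp_pos"]-[0,0,.101];print("foot expected px",proj(p,f),"well",proj(p,[.579,.138,.08]))
E
```

```text
time_s: 7.87
tcp_pos: [0.5821, 0.1377, 0.2102]
eef_rot: [179.9, -0.0, -92.7]
contact_force: [-0.6, -0.4, -1.0]
gripper_width: 0.0154
gripper_force: 25.0
time_s: 8.03
tcp_pos: [0.5825, 0.1354, 0.2115]
eef_rot: [179.8, -0.1, -92.8]
contact_force: [0.4, 0.1, -0.0]
gripper_width: 0.0153
gripper_force: 25.0
[0.58245497 0.1354273  0.21151794]
foot expected px (np.float64(284.4310286234354), np.float64(183.11124985006265)) well (np.float64(283.64991911877956), np.float64(189.7516006249793))
```

View pics/c4side.png

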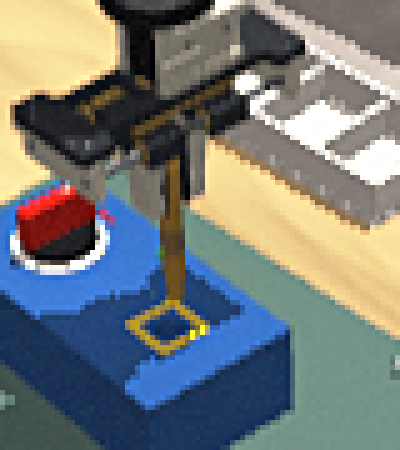

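The crop shows the pin hanging upright. Its foot is near full-image (284.8,185), above the frame centre at (283.6,190.4), as predicted. I'll trim slightly and lower in stages.

```bash
python3 -m creep '[[5,-0.14,0.12,0,0,0,0],[5,0,0,-0.2,0,0,0],[5,0,0,-0.3,0,0,0],[5,0,0,-0.3,0,0,0],[5,0,0,-0.3,0,0,0],[5,0,0,-0.2,0,0,0],[5,0,0,-0.1,0,0,0],[5,0,0,0,0,0,0]]'
python3 - <<'E'
from h import *
s=r.get_state();print(s["tcp_pos"],s["contact_force"],s["moment"])
p=capture("side");a=p["frame"][150:210,250:310];a=cv2.resize(a,(480,480),interpolation=cv2.INTER_NEAREST);cv2.imwrite("pics/c5.png",a[:,:,::-1])
E
```

```text
time_s: 8.8
tcp_pos: [0.5795, 0.1382, 0.1768]
eef_rot: [179.9, -0.1, -92.8]
contact_force: [-0.6, 0.6, -0.8]
gripper_width: 0.0158
gripper_force: 25.0
[0.57954803 0.13820992 0.1768116 ] [-0.629175    0.63841421 -0.758695  ] [ 0.08735819 -0.06613877 -0.00139201]
```

View pics/c5.png

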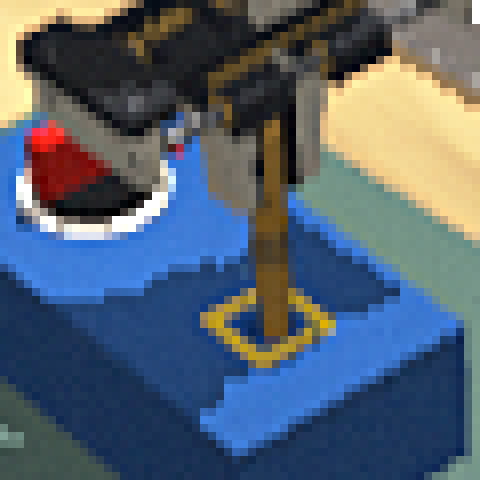

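The foot is inside the yellow frame at crop (272,338), against a frame centre near (269,328). It's within about 1 mm, so I continue down slowly.

```bash
python3 -m creep '[[5,-0.03,0,-0.15,0,0,0],[5,0,0,-0.25,0,0,0],[5,0,0,-0.25,0,0,0],[5,0,0,-0.25,0,0,0],[5,0,0,-0.25,0,0,0],[5,0,0,-0.2,0,0,0],[5,0,0,-0.1,0,0,0],[5,0,0,0,0,0,0]]'
```

```text
time_s: 9.52
tcp_pos: [0.5789, 0.1384, 0.1407]
eef_rot: [179.9, -0.0, -92.8]
contact_force: [-0.2, 0.0, -0.6]
gripper_width: 0.0159
gripper_force: 25.0
```

```bash
python3 -m creep '[[5,0,0,-0.15,0,0,0],[5,0,0,-0.15,0,0,0],[5,0,0,-0.15,0,0,0],[5,0,0,-0.1,0,0,0],[5,0,0,-0.04,0,0,0],[5,0,0,-0.04,0,0,0],[5,0,0,0,0,0,0]]'
```

```text
time_s: 10.1
tcp_pos: [0.5791, 0.1384, 0.1257]
eef_rot: [180.0, -0.0, -92.8]
contact_force: [-0.5, 0.5, -0.4]
gripper_width: 0.0155
gripper_force: 25.0
```

```bash
python3 -m creep '[[5,0,0,-0.03,0,0,0],[5,0,0,-0.03,0,0,0],[5,0,0,-0.03,0,0,0],[5,0,0,-0.03,0,0,0],[5,0,0,0,0,0,0],[5,0,0,0,0,0,0]]' 10
```

```text
time_s: 10.6
tcp_pos: [0.5791, 0.1385, 0.1228]
eef_rot: [180.0, -0.0, -92.8]
contact_force: [0.1, -0.3, -1.3]
gripper_width: 0.0158
gripper_force: 10.0
```

```bash
python3 -m creep '[[5,0,0,-0.03,0,0,0],[5,0,0,-0.03,0,0,0],[5,0,0,0,0,0,0],[5,0,0,0,0,0,0]]' 10
```

```text
time_s: 10.93
tcp_pos: [0.5792, 0.1385, 0.1213]
eef_rot: [-180.0, -0.0, -92.8]
contact_force: [-0.1, 0.1, -0.3]
gripper_width: 0.0156
gripper_force: 10.0
```

```bash
python3 -m creep '[[5,0,0,-0.03,0,0,0],[5,0,0,-0.03,0,0,0],[5,0,0,0,0,0,0],[5,0,0,0,0,0,0]]' 10
```

```text
time_s: 11.27
tcp_pos: [0.5797, 0.1387, 0.1212]
eef_rot: [-179.9, 0.0, -92.8]
contact_force: [-2.1, 0.5, 8.7]
gripper_width: 0.0158
gripper_force: 10.0
```

The pin vise is on the bottom: 8.7 N, at the predicted height. Releasing.

```bash
python3 -m creep '[[17,0,0,0.03,0,0,0],[19,0,0,0,0,0,0],[22,0,0,0,0,0,0],[28,0,0,0,0,0,0],[40,0,0,0,0,0,0],[50,0,0,0,0,0,0],[50,0,0,0,0,0,0]]'
```

```text
time_s: 11.85
tcp_pos: [0.5791, 0.1384, 0.1204]
eef_rot: [180.0, -0.0, -92.8]
contact_force: [0.9, 0.0, 0.1]
gripper_width: 0.0424
gripper_force: 0.0
```

```bash
python3 -m creep '[[60,0,0,0.3,0,0,0],[60,0,0,0.6,0,0,0],[60,0,0,0.9,0,0,0],[60,0,0,0.9,0,0,0],[60,0,0,0.8,0,0,0],[60,0,0,0.4,0,0,0],[60,0,0,0,0,0,0]]'
python3 - <<'E'
from h import *
p=capture("wrist");save(p,"w6.png");np.save("w6.npy",p,allow_pickle=True)
for n in ("pin_vise","start_knob","demag"): print(n,[(d["bbox"],d["conf"]) for d in search_frame(p,n)])
s=capture("side");a=s["frame"];cv2.imwrite("pics/c6.png",cv2.resize(a[130:230,230:330],(500,500),interpolation=cv2.INTER_NEAREST)[:,:,::-1])
E
```

```text
time_s: 12.43
tcp_pos: [0.5804, 0.139, 0.2212]
eef_rot: [-179.8, 0.1, -92.8]
contact_force: [0.7, -0.2, -1.0]
gripper_width: 0.06
gripper_force: 0.0
pin_vise [([310.8, 180.8, 334.8, 228.8], 0.6)]
start_knob [([295.6, 289.9, 340.8, 300.8], 0.91)]
demag [([253.0, 125.8, 394.6, 302.5], 0.65)]
```

View pics/c6.png

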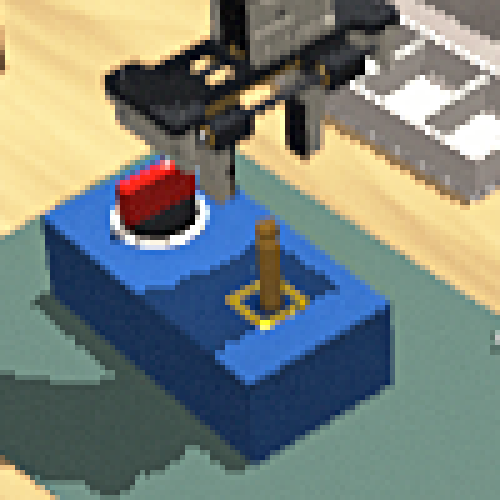

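The picture shows the pin vise standing alone, upright, in the well (crop 268,265), with the knob at rest near crop (157,195). Now over to the knob, turning the hand by +89°.

```bash
python3 -m creep '[[60,0.05,0.6,0,0,0,7],[60,0.05,0.8,0,0,0,7],[70,0.05,0.8,0,0,0,7],[70,0.05,0.8,0,0,0,7],[70,0.05,0.8,0,0,0,7],[70,0.05,0.8,0,0,0,7],[70,0,0.5,0,0,0,7],[70,0,0.06,0,0,0,7]]'
python3 -m creep '[[60,0,0,0,0,0,7],[60,0,0,0,0,0,7],[50,0,0,0,0,0,7],[50,0,0,0,0,0,7],[50,0,0,0,0,0,4.8],[50,0,0,0,0,0,0],[50,0,0,0,0,0,0]]'
python3 - <<'E'
from h import *
p=capture("top")
H=cv2.cvtColor(p["frame"],cv2.COLOR_RGB2HSV)
p=capture("wrist");save(p,"w7.png");np.save("w7.npy",p,allow_pickle=True)
print([(d["bbox"],d["conf"]) for d in search_frame(p,"start_knob")])
print(wproj(p,[.587,.268,.124]),wproj(p,[.619,.266,.124]),wproj(p,[.555,.27,.124]))
E
```

```text
time_s: 13.35
tcp_pos: [0.5863, 0.2694, 0.2164]
eef_rot: [179.9, 0.0, -36.4]
contact_force: [0.1, -0.5, 0.3]
gripper_width: 0.0699
gripper_force: 0.0
time_s: 13.93
tcp_pos: [0.5864, 0.2673, 0.2171]
eef_rot: [179.9, 0.1, -4.2]
contact_force: [0.6, -0.1, 0.0]
gripper_width: 0.0504
gripper_force: 0.0
[([280.1, 164.1, 350.7, 244.3], 0.84)]
(np.float64(318.09661003210135), np.float64(208.1443252965106)) (np.float64(317.5951105672571), np.float64(167.47446089757054)) (np.float64(318.5673797017542), np.float64(245.9928331652927))
```

View pics/w7.png

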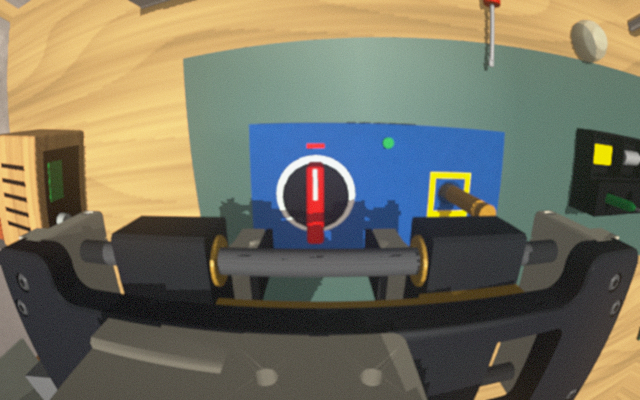

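The bar runs from (316,165) to (317,243), within 2 px of the prediction, and the pin vise stands in the well at the right. Descending and gripping.

```bash
python3 -m creep '[[50,0.05,0.05,-0.4,0,0,0],[50,0,0,-0.8,0,0,0],[50,0,0,-0.9,0,0,0],[50,0,0,-0.9,0,0,0],[50,0,0,-0.7,0,0,0],[50,0,0,-0.4,0,0,0],[50,0,0,-0.1,0,0,0],[40,0,0,0,0,0,0]]' 20
python3 -m creep '[[25,0,0,0,0,0,0],[5,0,0,0,0,0,0],[5,0,0,0,0,0,0],[5,0,0,0,0,0,0],[5,0,0,0,0,0,0],[5,0,0,0,0,0,0]]' 30
```

```text
time_s: 14.75
tcp_pos: [0.5878, 0.2685, 0.1123]
eef_rot: [179.9, 0.1, -4.0]
contact_force: [-0.4, -0.0, 0.9]
gripper_width: 0.0472
gripper_force: 0.0
time_s: 15.25
tcp_pos: [0.5882, 0.2697, 0.1138]
eef_rot: [-179.9, -0.1, -4.0]
contact_force: [-1.1, 3.3, 1.2]
gripper_width: 0.0139
gripper_force: 30.0
```

Gripped, with low side force. Turning clockwise (az < 0) by 69–70°.

```bash
python3 -m creep '[[5,0,0,0,0,0,-4],[5,0,0,0,0,0,-6],[5,0,0,0,0,0,-6],[5,0,0,0,0,0,-6],[5,0,0,0,0,0,-6],[5,0,0,0,0,0,-6],[5,0,0,0,0,0,-6],[5,0,0,0,0,0,-6]]' 40
python3 -c "
from h import *
s=r.get_state();print(s['moment'],s['contact_force'])"
```

```text
time_s: 15.92
tcp_pos: [0.588, 0.2693, 0.1138]
eef_rot: [-179.9, 0.0, -50.3]
contact_force: [-2.6, 2.1, 3.1]
gripper_width: 0.0134
gripper_force: 40.0
[0.77532913 0.80497983 0.17377087] [-2.60429647  2.13692306  3.08341903]
```

```bash
python3 -m creep '[[5,0,0,0,0,0,-6],[5,0,0,0,0,0,-6],[5,0,0,0,0,0,-6],[5,0,0,0,0,0,-3],[5,0,0,0,0,0,-1.5],[5,0,0,0,0,0,0],[5,0,0,0,0,0,0]]' 40
python3 -c "
from h import *
s=r.get_state();print(s['moment'],s['contact_force'])"
```

```text
time_s: 16.5
tcp_pos: [0.5878, 0.2692, 0.1138]
eef_rot: [-180.0, 0.0, -72.4]
contact_force: [-4.3, 1.9, 6.0]
gripper_width: 0.0138
gripper_force: 40.0
[0.99521009 1.58630385 0.20784923] [-4.3423476   1.91094247  6.03983412]
```

```bash
python3 -m creep '[[5,0,0,0,0,0,-1.5],[5,0,0,0,0,0,-1.5],[5,0,0,0,0,0,0],[5,0,0,0,0,0,0],[5,0,0,0,0,0,0],[5,0,0,0,0,0,0],[5,0,0,0,0,0,0],[5,0,0,0,0,0,0]]' 40
python3 -c "
from h import *
s=r.get_state();print(s['moment'],s['contact_force'])"
```

```text
time_s: 17.17
tcp_pos: [0.5878, 0.2692, 0.1138]
eef_rot: [-180.0, 0.0, -75.3]
contact_force: [-4.5, 1.7, 6.2]
gripper_width: 0.0142
gripper_force: 40.7
[0.99432278 1.53970465 0.92393161] [-4.45584062  1.73870654  6.23157712]
```

The moment jumped to 0.92 N m, so the knob is firmly on its stop. Holding for over a second.

```bash
python3 -m creep '[[5,0,0,0,0,0,0],[5,0,0,0,0,0,0],[5,0,0,0,0,0,0],[5,0,0,0,0,0,0],[5,0,0,0,0,0,0],[5,0,0,0,0,0,0],[5,0,0,0,0,0,0],[5,0,0,0,0,0,0]]'
python3 -m creep '[[5,0,0,0,0,0,0],[5,0,0,0,0,0,0],[5,0,0,0,0,0,0],[5,0,0,0,0,0,0],[5,0,0,0,0,0,0],[5,0,0,0,0,0,0]]'
python3 -m creep '[[87.5,0,0,0,0,0,0],[87.5,0,0,0,0,0,0],[87.5,0,0,0,0,0,0],[87.5,0,0,0,0,0,0],[87.5,0,0,0,0,0,0],[87.5,0,0,0,0,0,0],[87.5,0,0,0,0,0,0],[87.5,0,0,0,0,0,0]]'
```

```text
time_s: 17.83
tcp_pos: [0.5878, 0.2692, 0.1138]
eef_rot: [-180.0, 0.0, -75.3]
contact_force: [-5.2, 2.9, 5.7]
gripper_width: 0.014
gripper_force: 40.7
time_s: 18.33
tcp_pos: [0.5878, 0.2692, 0.1138]
eef_rot: [-180.0, 0.0, -75.3]
contact_force: [-4.5, 1.7, 6.4]
gripper_width: 0.0138
gripper_force: 40.7
time_s: 19.0
tcp_pos: [0.5876, 0.2685, 0.1129]
eef_rot: [180.0, -0.0, -75.5]
contact_force: [-0.1, 2.0, -0.2]
gripper_width: 0.0617
gripper_force: 0.8
```

```bash
python3 -m creep '[[87.5,0,0,0.3,0,0,0],[87.5,0,0,0.7,0,0,0],[87.5,0,0,1,0,0,0],[87.5,0,0,1,0,0,0],[87.5,0,0,1,0,0,0],[87.5,0,0,0.6,0,0,0],[87.5,0,0,0,0,0,0],[87.5,0,0,0,0,0,0]]'
python3 - <<'E'
from h import *
s=capture("side");cv2.imwrite("pics/c8.png",cv2.resize(s["frame"][130:290,230:400],(680,600)[:2],interpolation=cv2.INTER_NEAREST)[:,:,::-1])
E
```

```text
time_s: 19.67
tcp_pos: [0.5881, 0.2684, 0.2296]
eef_rot: [-179.9, 0.0, -75.5]
contact_force: [-0.5, -0.1, -0.5]
gripper_width: 0.0874
gripper_force: 0.0
```

View pics/c8.png

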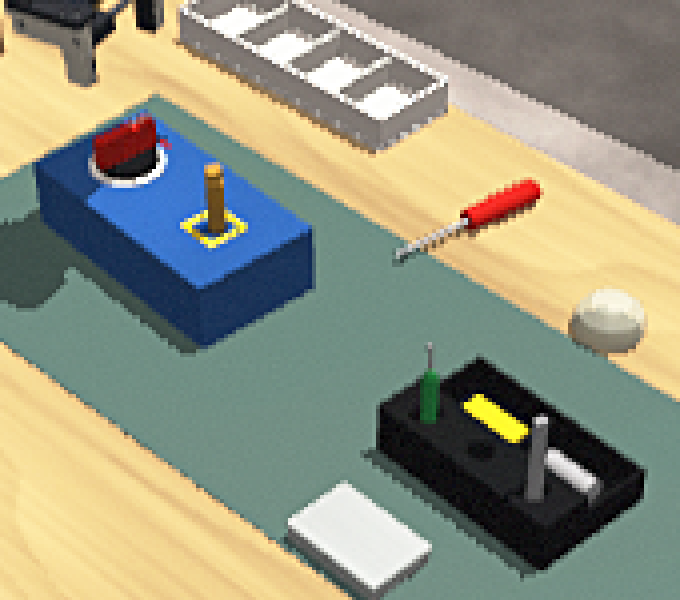

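The pin vise stands upright in the well (crop 214,195) and the knob is back at rest along x (crop 127,145). Probe, tweezer, tin and the other things are undisturbed, and the robot is clear.

```bash
python3 -c "
from plant import close_job
print(close_job())"
```

```text
the job is handed in; nothing more can be done
None
```

The job is handed in at about 20 s: the pin vise stands released in the well, the knob was then held on its stop for over a second and sprang back, and nothing else visible in the final picture had moved.

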